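Sort the full parts case from the empty one by feel

TASK

Two identical closed steel parts cases stand on the bench, one full of hardware and one nearly empty. Raise the end of a case that has the wire bail by a centimetre or two, its other end staying on the bench, to feel whether it is the full one. Then set the full case flat in the low tray of the stepped stand, ready for use, and the nearly empty case flat in the raised tray, where empties go for refilling; never tip a case steeply, and leave the other things on the bench where they lie.

Things in the scene. Friction and masses are not known exactly. Their poses are not given: they have to be found in the camera images.
- case_1: A case: closed grey sheet-steel box 112 mm long (its x) by 48 wide (y) by 46 high, lid latched. Origin: centre of its underside. A wire bail is hinged at its -x end. case_2 looks the same. One of the two is full (0.78 to 0.96 kg in all, load in the middle), the other nearly empty (about 0.24 kg); which one changes from run to run and cannot be seen.
- case_2: The other case, same size, same axes and same look as case_1.
- case_1_middle (a point): Centre of case_1, 23 mm above its underside, axes as the case. Grasp the case to carry it here or up to 15 mm higher, across its 48 mm width.
- case_1_grip (a point): Middle of the bail's grip bar on case_1: rubber sleeve 10 mm thick, 26 mm long, along the case's y, 42 mm from its hinge (61 mm from the case's middle, 34 mm up). The bail stays where left, upright or leaning up to 0.6 rad outward, and pivots while the case tips. Raised here, it carries about half the weight: 4 to 6 N if full, 0.7 to 2 N if nearly empty.
- case_1_far_edge (a point): Middle of the bottom edge of case_1 at the end away from the bail (+x end); the case tips about this edge, which stays on the bench.
- case_2_middle (a point): Centre of case_2, 23 mm above its underside, axes as the case. Grasp the case to carry it here or up to 15 mm higher, across its 48 mm width.
- case_2_grip (a point): Middle of the bail's grip bar on case_2: rubber sleeve 10 mm thick, 26 mm long, along the case's y, 42 mm from its hinge (61 mm from the case's middle, 34 mm up). The bail stays where left, upright or leaning up to 0.6 rad outward, and pivots while the case tips. Raised here, it carries about half the weight: 4 to 6 N if full, 0.7 to 2 N if nearly empty.
- case_2_far_edge (a point): Middle of the bottom edge of case_2 at the end away from the bail (+x end); the case tips about this edge, which stays on the bench.
- stand: Stepped stand of dark steel, fixed, 278 mm long (its y) by 70 mm wide (its x), with two trays end to end: the low tray at its -y end, the raised tray at its +y end. Origin under its middle, at bench height. Feet stand on the bench; steel bars about 20 mm high lie on the bench beside it.
- stand_low (a point): Centre of the floor of the low tray, 28 mm above the bench, axes as the stand. The tray is 128 mm (along y) by 64 mm (along x) inside, with a lip 9 mm high all round; a case lies in it lengthwise, bail end either way.
- stand_high (a point): Centre of the floor of the raised tray, 78 mm above the bench; same inside size and lip as the low tray, same axes.
- welding_magnet: Bystander: flat arrow-shaped magnet, 56 x 112 x 17 mm, lying on the bench. Origin under its middle.
- pipe_ring: Bystander: sawn steel pipe ring, 60 mm across, 22 mm high, standing on its end. Origin under its middle.

How it is judged:
By the outcome, as a careful person would: the job done as asked, in the order asked, and still so for the second after the job is handed in, with the robot touching nothing.
It also fails if it takes over 70 s, if anything falls off the work surface, if the arm or the gripper's body presses on something with over 40 N, if the wrist force passes 120 N, or if a joint passes its speed limit or range.

ROBOT

A 6-joint arm with a two-finger parallel gripper is mounted at the origin on the work surface; the furniture and walls round the work are solid. World frame = base frame: x ahead of the robot, y to its left, z up, the work surface at z = 0. Lengths are in m, angles in rad, forces in N, time in s.
With the tool pointing down it reaches from about 0.375 to 0.9 m from the base axis. Payload 3.1 kg.
Tool frame: the origin (TCP) lies midway between the tips of the shut fingers; the grasp point (between the pads) lies 19 mm behind it (env.pinch_z is the distance from the TCP to the grasp point, in m); z points along the fingers, y is the direction in which the jaws open and shut (so a half turn about z gives the same grasp; the last joint's range is limited). The gripper opens to 85 mm and grips with 20 to 120 N. Pads are 22 mm wide; open, the fingers measure 114 mm over their backs; the gripper's body (76 mm by 85 mm) begins 54 mm behind the grasp point. The pads swing forward as they close: fully open they stand 13 mm farther back than shut.
Start: joints at [1.077, 0.527, 1.433, -0, 1.181, -0.178], TCP at [0.194, 0.594, 0.231] pointing down, gripper open.
Joint ranges: [-3.08, 3.08], [-0.75, 2.2], [0.22, 2.44], [-1.43, 4.57], [0, 2.65], [-2.85, 2.85]. Speed limits (rad/s): [2.79, 2.79, 3.14, 3.14, 3.14, 3.14].

INTERFACE

Orientations are given as a rotation vector (axis times angle).
In Python, from bench import env gives the robot as it stands.
- The arm moves only by the tool play_rows, never from a script. Its argument "increments" is a list of rows, each an object with "delta_pos": the shift along the tool's x, y, z in cm, a list of three; "twist": the turn, a rotation vector about the tool's x, y, z in rad, a list of three; "jaw": the gripper command: -1 is fully open, 1 is shut, values between are in proportion. A call has 1 to 8 rows; each row shifts and turns the commanded pose from where the row before left it, along the tool's axes as they then stand; what a row does not reach is not made up. A row lasts 1/10 s, in which the tool goes at most 50 mm and 8.59 degrees, less where a joint would pass 70% of its speed; a pose out of reach is approached as far as the arm can. A call is refused whole if a number of a shift passes 5 or a number of a turn 0.15, either way. A call with a gripper value outside its range is refused whole. The fingers move at their own pace and stop on an object; "newtons" is the grip in N (left out, the last holds). Time passes only in rows, so rows that do not move let the fingers close. It gives the time, the measured TCP pose, the force and the opening at its end, in the units of the state.
- env.sense(): the state, without advancing time (a new reading comes with each control period).
- env.grab_frame(name): name is "scene" or "top" or "wrist"; returns a dict with "frame" (420x560x3 uint8, blue, green, red), "intrinsics" (3x3 intrinsics, pixels), "dist_coeffs" ([k1, k2, p1, p2, k3] as OpenCV has them; the pictures are not rectified), "rvec" (rotation vector, rad) and "tvec" (3), from world to camera coordinates, as OpenCV has them. Camera axes: x right, y down, z forward; pixel columns grow to the right and rows downward; lengths in m; the calibration is good to about 2 mm. A picture is of the moment at which its call begins. There is no depth.
- env.hand_in(): hands the job in, once; it reports no verdict.
The state is a dict: "clock": time; "joints": joint angles; "joint_vel": joint speeds; "joint_torque": joint torques, N m; "position": TCP position; "orientation": TCP orientation; "contact_force": force on the tool from outside, world axes, zero at the start; "ft_torque": the same for the moment, N m; "opening": opening from 0.0 (shut) to 1.0 (fully open).
Only numpy, scipy, OpenCV 4.12 (cv2) and the standard library are available. Lean on these libraries where they do the work, as an engineer would, in place of code of your own. Each camera call takes 0.05 s, during which the arm holds its last target. There are 200 camera calls.

## Working session

There is one attempt and no reset: what is moved stays moved. The work goes in short steps, Python scripts to look and compute and a tool call to move; the robot and the scene stay as the last step left them, time stands still between calls to the robot, and variables do not carry over. Pictures are saved under pics/ and viewed, about 8 in all and at most 12, crops included, and the job is handed in when it is done.

Besides the shell and the picture viewer there is one more tool, called after ">>>" as name(argument=value, ...), one argument or row to a line, values as JSON. play_rows: Moves the arm, as the interface text tells. Its arguments: {"type":"object","properties":{"increments":{"type":"array","items":{"type":"object","properties":{"delta_pos":{"type":"array","items":{"type":"number"}},"twist":{"type":"array","items":{"type":"number"}},"jaw":{"type":"number"}}}},"newtons":{"type":"number"}},"required":["increments"]}

```bash
ls; mkdir -p pics; python3 - <<'E'
from bench import env
import cv2
print(env.sense(), env.pinch_z)
for n in ("scene","top"):
    f=env.grab_frame(n); cv2.imwrite(f"pics/{n}0.png",cv2.resize(f["frame"],(800,600),interpolation=cv2.INTER_CUBIC))
    print(n,f["intrinsics"],f["dist_coeffs"],f["rvec"],f["tvec"])
E
```

```text
pics
{'clock': 0.0, 'joints': array([ 1.07650397e+00,  5.28490363e-01,  1.43387474e+00,  4.38860381e-06,
        1.18139437e+00, -1.78492604e-01]), 'joint_vel': array([-4.71678823e-04,  8.26083129e-04,  1.47399221e-03,  5.09554028e-05,
       -7.77124529e-05,  2.97065365e-04]), 'joint_torque': array([ 8.40956509e-04, -4.42347443e+01, -1.78028119e+01, -2.24840419e-04,
        8.71971133e-03, -8.61537700e-06]), 'position': array([0.19373928, 0.59347713, 0.23032751]), 'orientation': array([-0.49388762, -3.10179813,  0.00321003]), 'contact_force': array([-0.02723461,  0.42729981, -0.71502179]), 'ft_torque': array([-0.01859423,  0.00649731,  0.01957932]), 'opening': 1.000327524459958} 0.0187
scene [[483.74036259   0.         284.34123755]
 [  0.         483.74036259 210.70621443]
 [  0.           0.           1.        ]] [-0.14083967  0.          0.          0.          0.        ] [ 1.90879023 -1.18986518  0.59477699] [-0.20495217  0.27773646  1.29736336]
top [[405.56554526   0.         278.97876814]
 [  0.         405.56554526 206.02648079]
 [  0.           0.           1.        ]] [-0.1134312  0.         0.         0.         0.       ] [ 2.14470027 -2.18009851  0.07470631] [0.01344477 0.41794902 1.27793364]
```

View pics/top0.png

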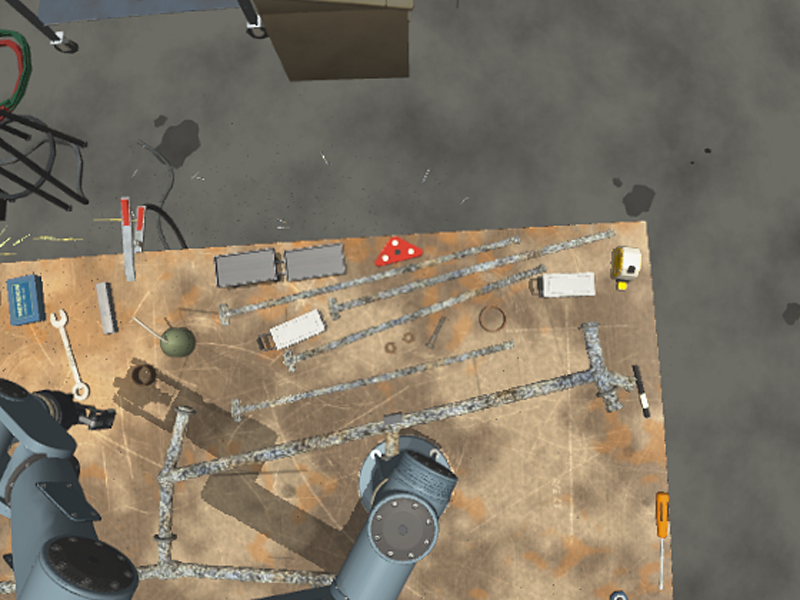

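View pics/scene0.png

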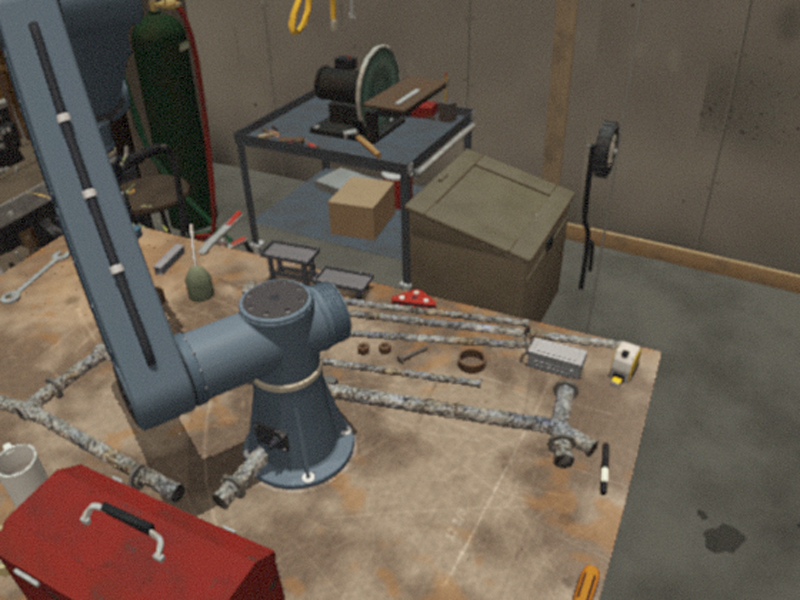

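The top view shows the stand at about (280,265), with the raised tray on the left. The cases are at (298,328) and (569,285), both with the bail on the left, and the ring is at (492,318). I'll enlarge these areas.

```bash
cat > h.py <<'E'
import numpy as np, cv2
from scipy.spatial.transform import Rotation as R
def ray(f,uv,z):
    "world xy at height z for pixel uv (560x420 px)"
    n=cv2.undistortPoints(np.array(uv,float).reshape(-1,1,2),f["intrinsics"],f["dist_coeffs"]).reshape(-1,2)
    M=cv2.Rodrigues(np.array(f["rvec"]))[0]; c=-M.T@np.array(f["tvec"]).ravel()
    d=np.c_[n,np.ones(len(n))]@M
    return c+d*((np.asarray(z)-c[2])/d[:,2])[:,None]
def proj(f,p): return cv2.projectPoints(np.array(p,float).reshape(-1,3),np.array(f["rvec"]),np.array(f["tvec"]),f["intrinsics"],f["dist_coeffs"])[0].reshape(-1,2)
E
python3 - <<'E'
from bench import env
import cv2,numpy as np,pickle
f=env.grab_frame("top"); pickle.dump(dict(f),open("top.pkl","wb")); im=f["frame"]
c=lambda x,y,w,h,s: cv2.resize(im[y:y+h,x:x+w],None,fx=s,fy=s,interpolation=cv2.INTER_CUBIC)
a=c(145,165,110,95,6)   # 660x570
cv2.imwrite("pics/a.png",a)
cv2.imwrite("pics/b.png",c(325,180,110,60,7))
E
```

```text
(no output)
```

View pics/a.png

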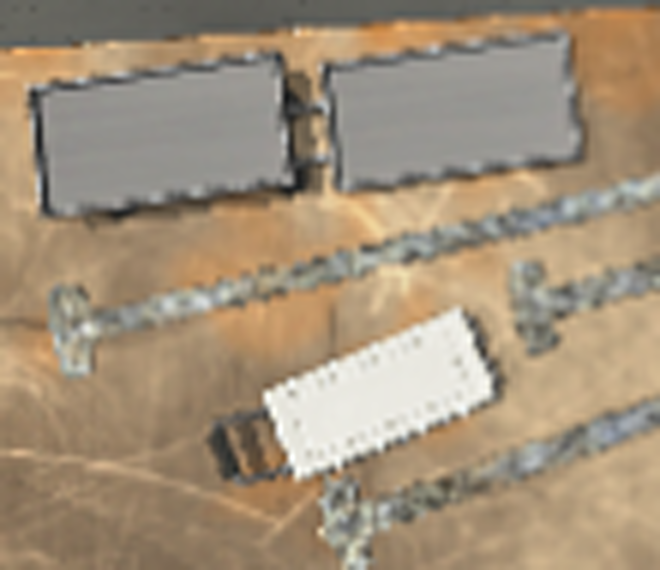

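View pics/b.png

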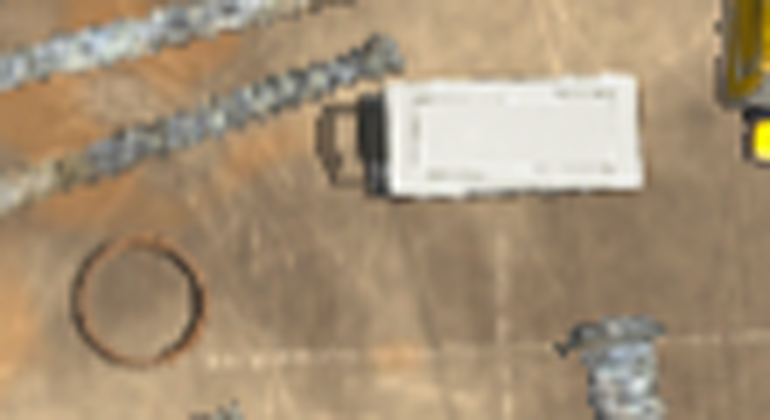

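Crop a has the raised tray at left (lip corners (35,88),(280,55),(292,188),(45,213)) and the low tray at right ((328,65),(568,35),(578,160),(340,190)). Case A's lid is at (263,390),(460,308),(500,392),(295,478), with its bail bar near (225,450). Crop b has case B's lid at (387,80),(637,73),(643,188),(392,197), with its bail bar near (327,148).

```bash
python3 - <<'E'
import pickle; from h import *
f=pickle.load(open("top.pkl","rb"))
A=lambda p:np.array(p,float)/6+[145,165]-0.4
B=lambda p:np.array(p,float)/7+[325,180]-0.4
def box(n,c,z):
    P=ray(f,c,z)[:,:2]; ctr=P.mean(0)
    l=((P[1]-P[0])+(P[2]-P[3]))/2; w=((P[3]-P[0])+(P[2]-P[1]))/2
    print(n,ctr.round(4),"len",np.linalg.norm(l).round(4),"wid",np.linalg.norm(w).round(4),"ang(left->right)",np.arctan2(l[1],l[0]).round(3))
    return ctr,np.arctan2(l[1],l[0])
box("high",A([(35,88),(280,55),(292,188),(45,213)]),.087)
box("low",A([(328,65),(568,35),(578,160),(340,190)]),.037)
a=box("A",A([(263,390),(460,308),(500,392),(295,478)]),.046)
b=box("B",B([(387,80),(637,73),(643,188),(392,197)]),.046)
for n,(c,an),g in(("A",a,A((225,450))),("B",b,B((327,148)))):
    x=np.array([np.cos(an),np.sin(an)])
    for L in(0,.3,.6):
        z=.034+.042*np.cos(L); p=ray(f,g,z)[0,:2]-c
        print(n,L,"seen x,y",(p@x).round(4),(p@[-x[1],x[0]]).round(4),"expected x",-(.061+.042*np.sin(L)))
print(ray(f,B((138,300)),.022), "edge of bench", ray(f,A([(0,45),(660,10)]),0))
E
```

```text
high [0.476 0.336] len 0.1302 wid 0.0676 ang(left->right) -1.476
low [0.4926 0.1931] len 0.129 wid 0.0676 ang(left->right) -1.466
A [0.3441 0.2308] len 0.1148 wid 0.0491 ang(left->right) -1.191
B [ 0.4319 -0.3697] len 0.1144 wid 0.0525 ang(left->right) -1.556
A 0 seen x,y -0.0799 -0.0002 expected x -0.061
A 0.3 seen x,y -0.0803 0.0 expected x -0.07341184867977626
A 0.6 seen x,y -0.0817 0.0006 expected x -0.0847149838825915
B 0 seen x,y -0.0919 -0.0064 expected x -0.061
B 0.3 seen x,y -0.0915 -0.0062 expected x -0.07341184867977626
B 0.6 seen x,y -0.0904 -0.0057 expected x -0.0847149838825915
[[ 0.36180208 -0.2003573   0.022     ]] edge of bench [[0.54182455 0.45508143 0.        ]
 [0.55259322 0.08520771 0.        ]]
```

```bash
cat >> h.py <<'E'
def to(s,xyz,ang,n=5):
    "tool-frame twist z and, after it, shift in cm to bring TCP to xyz with the jaw axis at ang (mod pi)"
    M=R.from_rotvec(s["orientation"]).as_matrix()
    cur=np.arctan2(M[1,1],M[0,1]); d=(ang-cur+np.pi/2)%np.pi-np.pi/2
    M2=R.from_euler("z",d).as_matrix()@M
    print("t",round(s["clock"],2),"jawang",cur.round(3),"tilt",M[:2,2].round(3),"twist_z",(-d).round(3),"shift cm",(M2.T@(np.array(xyz)-s["position"])*100).round(2),"F",np.round(s["contact_force"],2),"open mm",round(s["opening"]*85,1),"q6",s["joints"][5].round(2))
E
python3 - <<'E'
from h import *; from bench import env; import pickle
f=pickle.load(open("top.pkl","rb"))
to(env.sense(),[.313,.308,.16],1.951)
c=np.array([.3441,.2308]);x=np.array([np.cos(-1.191),np.sin(-1.191)]);y=np.array([-x[1],x[0]])
for p in [(360,510),(420,488),(480,465),(650,415),(345,490),(80,325),(300,270),(400,240),(535,300)]:
    q=ray(f,[np.array(p)/6+[145,165]-.4],.012)[0,:2]; print(p,q.round(3),"in case",((q-c)@x).round(3),((q-c)@y).round(3))
E
```

```text
t 0.15 jawang 1.255 tilt [-0.001 -0.001] twist_z -0.696 shift cm [ -0.47 -30.93   7.11] F [ 0.09  0.24 -0.35] open mm 84.8 q6 -0.18
(360, 510) [0.282 0.248] in case -0.039 -0.051
(420, 488) [0.294 0.216] in case -0.005 -0.052
(480, 465) [0.306 0.183] in case 0.03 -0.053
(650, 415) [0.331 0.092] in case 0.124 -0.064
(345, 490) [0.293 0.256] in case -0.043 -0.038
(80, 325) [0.384 0.403] in case -0.145 0.101
(300, 270) [0.412 0.281] in case -0.022 0.082
(400, 240) [0.427 0.226] in case 0.035 0.076
(535, 300) [0.394 0.153] in case 0.091 0.017
```

>>> play_rows(
  increments=[
    {"delta_pos":[0,0,0],"twist":[0,0,-0.139],"jaw":-1},
    {"delta_pos":[0,0,0],"twist":[0,0,-0.139],"jaw":-1},
    {"delta_pos":[0,0,0],"twist":[0,0,-0.139],"jaw":-1},
    {"delta_pos":[0,0,0],"twist":[0,0,-0.139],"jaw":-1},
    {"delta_pos":[0,0,0],"twist":[0,0,-0.14],"jaw":-1},
    {"delta_pos":[0,-3.9,0.5],"twist":[0,0,0],"jaw":-1},
    {"delta_pos":[0,-3.9,0.9],"twist":[0,0,0],"jaw":-1},
    {"delta_pos":[0,-3.9,0.9],"twist":[0,0,0],"jaw":-1},
  ],
)

```text
clock: 0.95
position: [0.2376, 0.4843, 0.2079]
orientation: [-0.595, 3.084, -0.0]
contact_force: [-0.3, -0.4, -0.2]
opening: 0.999
```

>>> play_rows(
  increments=[
    {"delta_pos":[0,-3.9,0.9],"twist":[0,0,0],"jaw":-0.5},
    {"delta_pos":[0,-3.9,0.9],"twist":[0,0,0],"jaw":-0.2},
    {"delta_pos":[0,-3.9,0.9],"twist":[0,0,0],"jaw":0.2},
    {"delta_pos":[-0.2,-3.9,0.9],"twist":[0,0,0],"jaw":0.2},
    {"delta_pos":[-0.2,-3.6,0.9],"twist":[0,0,0],"jaw":0.2},
    {"delta_pos":[0,0,0],"twist":[0,0,0],"jaw":0.2},
    {"delta_pos":[0,0,0],"twist":[0,0,0],"jaw":0.2},
  ],
)

```text
clock: 1.65
position: [0.3128, 0.3082, 0.1632]
orientation: [0.59, -3.085, -0.0]
contact_force: [0.0, -0.1, -0.4]
opening: 0.402
```

```bash
python3 - <<'E'
from h import *; from bench import env; import pickle
to(env.sense(),[.313,.308,.16],1.951)
f=env.grab_frame("wrist"); pickle.dump(dict(f),open("w1.pkl","wb"))
cv2.imwrite("pics/w1.png",cv2.resize(f["frame"],(800,600),interpolation=cv2.INTER_CUBIC))
s=f["frame"]
for z in(.069,.046): print(z,ray(f,[(0,0),(560,0),(280,210)],z).round(3).tolist())
E
```

```text
t 1.65 jawang 1.948 tilt [-0.001  0.   ] twist_z -0.003 shift cm [-0.01 -0.03  0.32] F [ 0.02 -0.05 -0.39] open mm 34.2 q6 -1.43
0.069 [[0.238, 0.064, 0.069], [0.092, 0.433, 0.069], [0.311, 0.306, 0.069]]
0.046 [[0.238, 0.043, 0.046], [0.077, 0.448, 0.046], [0.318, 0.309, 0.046]]
```

View pics/w1.png

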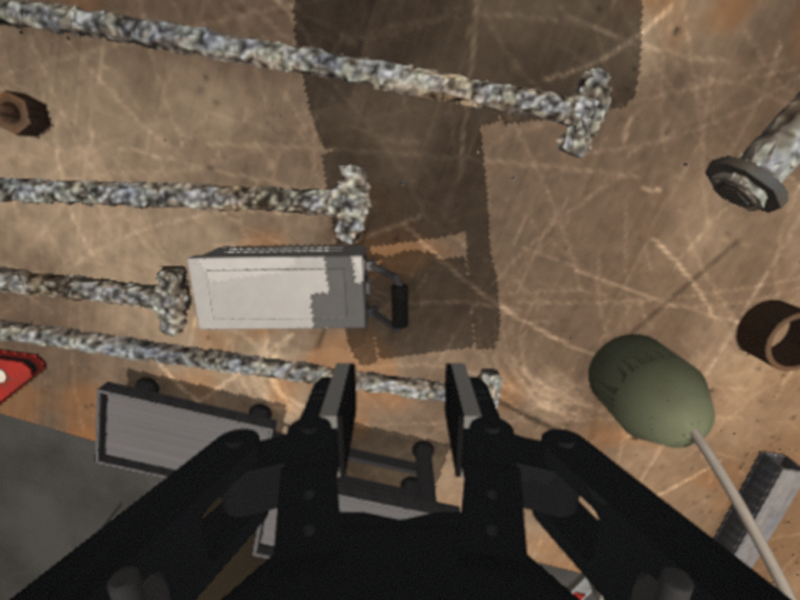

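The wrist view is clear: the sleeve is at (400,305) px of 800, and the lid corners are at (190,257),(365,254),(365,327),(200,328). The low tray's corners are about (98,388),(278,425),(270,485),(98,462).

```bash
python3 - <<'E'
from h import *; import pickle
f=pickle.load(open("w1.pkl","rb"))
P=ray(f,np.array([(190,257),(365,254),(365,327),(200,328)])*.7,.046)[:,:2]; c=P.mean(0)
print(P.round(4).tolist(),c.round(4))
l=P[0]+P[3]-P[1]-P[2]; a=np.arctan2(l[1],l[0]); print("ang",a,[np.linalg.norm(P[i]-P[i-1]).round(4) for i in range(4)])
x=np.array([np.cos(a),np.sin(a)])
for L in (.2,.4,.6):
    z=.034+.042*np.cos(L); p=ray(f,[np.array([400,304])*.7],z)[0]; print(L,p.round(4),((p[:2]-c)@x).round(4),((p[:2]-c)@[-x[1],x[0]]).round(4),.061+.042*np.sin(L))
Q=ray(f,np.array([(98,388),(278,425),(270,485),(98,462)])*.7,.037)[:,:2];print("low",Q.mean(0),np.arctan2(*(Q[0]-Q[1])[::-1]),[np.linalg.norm(Q[i]-Q[i-1]).round(4) for i in range(4)])
E
```

```text
[[0.3403, 0.1741], [0.2976, 0.2773], [0.3442, 0.2944], [0.3859, 0.1912]] [0.342  0.2343]
ang -1.1816880894632298 [np.float64(0.0487), np.float64(0.1117), np.float64(0.0496), np.float64(0.1113)]
0.2 [0.3112 0.3065 0.0752] -0.0785 -0.0011 0.06934411189339257
0.4 [0.312  0.3068 0.0727] -0.0785 -0.0002 0.07735557037696332
0.6 [0.3133 0.3073 0.0687] -0.0785 0.0011 0.0847149838825915
low [0.48803084 0.19937908] -1.424871109739032 [np.float64(0.0686), np.float64(0.1348), np.float64(0.0578), np.float64(0.1369)]
```

>>> play_rows(
  increments=[
    {"delta_pos":[0,-0.1,3],"twist":[0,0,0],"jaw":0.35},
    {"delta_pos":[0,0,3.5],"twist":[0,0,0],"jaw":0.35},
    {"delta_pos":[0,0,2.3],"twist":[0,0,0],"jaw":0.35},
    {"delta_pos":[0,0,1.2],"twist":[0,0,0],"jaw":0.35},
    {"delta_pos":[0,0,0.8],"twist":[0,0,0],"jaw":0.35},
    {"delta_pos":[0,0,0],"twist":[0,0,0],"jaw":0.35},
  ],
  newtons=30,
)

```text
clock: 2.3
position: [0.3123, 0.3086, 0.0547]
orientation: [0.596, -3.084, 0.0]
contact_force: [-0.2, 0.1, -0.5]
opening: 0.325
```

>>> play_rows(
  increments=[
    {"delta_pos":[0,0,0],"twist":[0,0,0],"jaw":1},
    {"delta_pos":[0,0,0],"twist":[0,0,0],"jaw":1},
    {"delta_pos":[0,0,0],"twist":[0,0,0],"jaw":1},
    {"delta_pos":[0,0,0],"twist":[0,0,0],"jaw":1},
    {"delta_pos":[0,0,0],"twist":[0,0,0],"jaw":1},
    {"delta_pos":[0,0,0],"twist":[0,0,0],"jaw":1},
  ],
  newtons=30,
)

```text
clock: 2.9
position: [0.3132, 0.3082, 0.056]
orientation: [-0.593, 3.084, 0.001]
contact_force: [-1.1, 3.9, 6.7]
opening: 0.102
```

>>> play_rows(
  increments=[
    {"delta_pos":[0,-0.05,-0.3],"twist":[0,0,0],"jaw":1},
    {"delta_pos":[0,-0.05,-0.3],"twist":[0,0,0],"jaw":1},
    {"delta_pos":[0,-0.05,-0.4],"twist":[0,0,0],"jaw":1},
    {"delta_pos":[0,-0.1,-0.4],"twist":[0,0,0],"jaw":1},
    {"delta_pos":[0,-0.05,-0.3],"twist":[0,0,0],"jaw":1},
    {"delta_pos":[0,0,0],"twist":[0,0,0],"jaw":1},
    {"delta_pos":[0,0,0],"twist":[0,0,0],"jaw":1},
    {"delta_pos":[0,0,0],"twist":[0,0,0],"jaw":1},
  ],
)

```text
clock: 3.7
position: [0.3138, 0.3049, 0.0722]
orientation: [0.593, -3.085, 0.0]
contact_force: [1.1, -1.3, -4.7]
opening: 0.101
```

```bash
python3 - <<'E'
from h import *; from bench import env; import pickle
to(env.sense(),[.313,.308,.055],1.951)
f=env.grab_frame("wrist"); to(env.sense(),[.313,.308,.055],1.951)
im=f["frame"][120:300,100:400]
cv2.imwrite("pics/w2.png",cv2.resize(im,None,fx=2.4,fy=2.4,interpolation=cv2.INTER_CUBIC))
E
```

```text
t 3.7 jawang 1.951 tilt [-0. -0.] twist_z -0.0 shift cm [-0.05  0.32  1.72] F [ 1.06 -1.3  -4.67] open mm 8.6 q6 -1.44
t 3.75 jawang 1.951 tilt [-0. -0.] twist_z -0.0 shift cm [-0.04  0.32  1.72] F [ 0.86 -2.28 -5.13] open mm 8.5 q6 -1.44
```

View pics/w2.png

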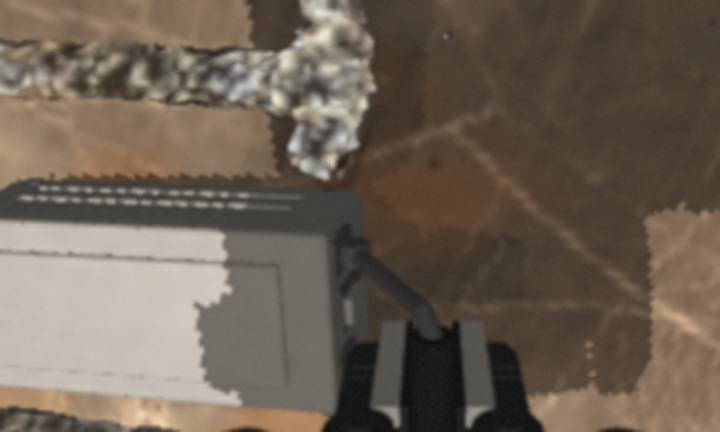

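The wrist force reads about 4.5 to 5 N with the bail end up 1.6 cm, so case A looks full. I'll take a second reading, lower it, and swing the bail nearly upright so it clears the raised tray.

>>> play_rows(
  increments=[
    {"delta_pos":[0,0,0],"twist":[0,0,0],"jaw":1},
    {"delta_pos":[0,0,0],"twist":[0,0,0],"jaw":1},
    {"delta_pos":[0,0,0],"twist":[0,0,0],"jaw":1},
    {"delta_pos":[0,0,0],"twist":[0,0,0],"jaw":1},
  ],
)

```text
clock: 4.15
position: [0.3139, 0.3049, 0.0723]
orientation: [0.594, -3.085, 0.0]
contact_force: [0.7, -2.2, -5.7]
opening: 0.104
```

>>> play_rows(
  increments=[
    {"delta_pos":[0,0.05,0.3],"twist":[0,0,0],"jaw":1},
    {"delta_pos":[0,0.1,0.4],"twist":[0,0,0],"jaw":1},
    {"delta_pos":[0,0.05,0.4],"twist":[0,0,0],"jaw":1},
    {"delta_pos":[0,0.05,0.3],"twist":[0,0,0],"jaw":1},
    {"delta_pos":[0,0.05,0.2],"twist":[0,0,0],"jaw":1},
    {"delta_pos":[0,0,0],"twist":[0,0,0],"jaw":1},
    {"delta_pos":[0,0,0],"twist":[0,0,0],"jaw":1},
  ],
)

```text
clock: 4.85
position: [0.3129, 0.3084, 0.0567]
orientation: [-0.593, 3.084, 0.002]
contact_force: [-3.0, 4.9, 2.1]
opening: 0.103
```

>>> play_rows(
  increments=[
    {"delta_pos":[0,-0.3,-0.13],"twist":[0,0,0],"jaw":1},
    {"delta_pos":[0,-0.3,-0.11],"twist":[0,0,0],"jaw":1},
    {"delta_pos":[0,-0.3,-0.08],"twist":[0,0,0],"jaw":1},
    {"delta_pos":[0,-0.3,-0.06],"twist":[0,0,0],"jaw":1},
    {"delta_pos":[0,-0.2,-0.03],"twist":[0,0,0],"jaw":1},
    {"delta_pos":[0,0,0],"twist":[0,0,0],"jaw":1},
    {"delta_pos":[0,0,0],"twist":[0,0,0],"jaw":1},
  ],
)

```text
clock: 5.55
position: [0.3184, 0.2951, 0.0611]
orientation: [-0.593, 3.084, 0.001]
contact_force: [-2.0, 3.2, 7.8]
opening: 0.102
```

>>> play_rows(
  increments=[
    {"delta_pos":[0,0,0],"twist":[0,0,0],"jaw":0.45},
    {"delta_pos":[0,0,0],"twist":[0,0,0],"jaw":0.45},
    {"delta_pos":[0,0,0],"twist":[0,0,0],"jaw":0.45},
    {"delta_pos":[0,0,-0.8],"twist":[0,0,0],"jaw":0.45},
    {"delta_pos":[0,0,-2],"twist":[0,0,0],"jaw":0.4},
    {"delta_pos":[0,0,-4],"twist":[0,0,0],"jaw":0.2},
    {"delta_pos":[0,0,-4],"twist":[0,0,0.14],"jaw":0},
    {"delta_pos":[0,0,0],"twist":[0,0,0.145],"jaw":-0.2},
  ],
)

```text
clock: 6.35
position: [0.3207, 0.2962, 0.173]
orientation: [-0.141, 3.129, 0.007]
contact_force: [-0.7, 1.0, 0.3]
opening: 0.6
```

>>> play_rows(
  increments=[
    {"delta_pos":[0,0,0],"twist":[0,0,0.142],"jaw":-0.35},
    {"delta_pos":[0,0,0],"twist":[0,0,0.142],"jaw":-0.35},
    {"delta_pos":[0,0,0],"twist":[0,0,0.142],"jaw":-0.35},
    {"delta_pos":[0,0,0],"twist":[0,0,0.142],"jaw":-0.35},
    {"delta_pos":[0,0,0],"twist":[0,0,0.142],"jaw":-0.35},
    {"delta_pos":[0,0,0],"twist":[0,0,0.142],"jaw":-0.35},
    {"delta_pos":[0,0,0],"twist":[0,0,0.142],"jaw":-0.35},
    {"delta_pos":[0,0,0],"twist":[0,0,0.142],"jaw":-0.35},
  ],
)

```text
clock: 7.15
position: [0.3178, 0.2944, 0.1688]
orientation: [1.57, 2.721, -0.0]
contact_force: [-0.1, 0.8, -0.0]
opening: 0.674
```

>>> play_rows(
  increments=[
    {"delta_pos":[0,0,0],"twist":[0,0,0.142],"jaw":-0.35},
    {"delta_pos":[0,0,0],"twist":[0,0,0],"jaw":-0.35},
  ],
)

```text
clock: 7.35
position: [0.3178, 0.2945, 0.1687]
orientation: [1.751, 2.608, -0.0]
contact_force: [-0.1, -0.1, 0.0]
opening: 0.676
```

```bash
python3 - <<'E'
from h import *; from bench import env; import pickle
to(env.sense(),[.342,.2335,.14],.386)
f=env.grab_frame("wrist"); pickle.dump(dict(f),open("w3.pkl","wb"))
cv2.imwrite("pics/w3.png",cv2.resize(f["frame"],(800,600),interpolation=cv2.INTER_CUBIC))
E
```

```text
t 7.35 jawang 0.388 tilt [ 0. -0.] twist_z 0.002 shift cm [-6.56 -0.06  2.88] F [-0.1  -0.12  0.02] open mm 57.4 q6 0.1
```

View pics/w3.png

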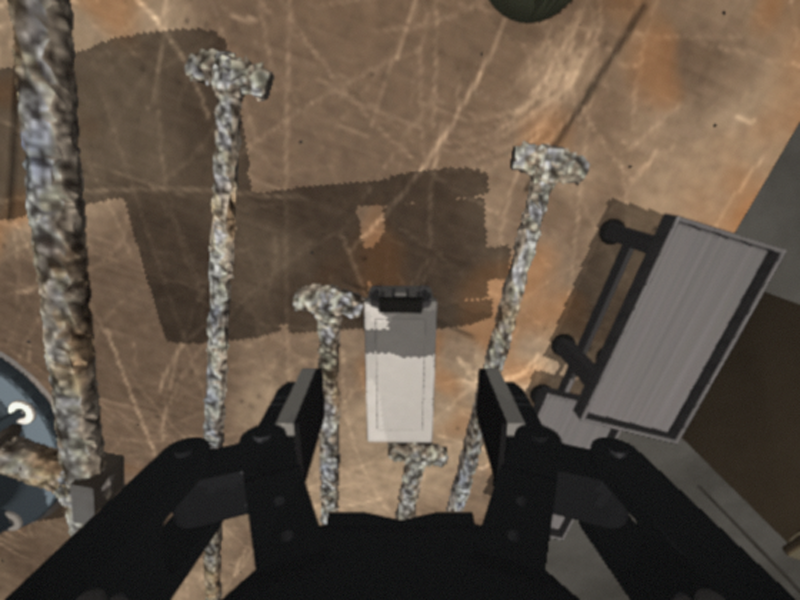

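The bail now stands nearly upright, at (400,300). Case A's lid corners are (365,304),(436,304),(434,443),(368,441). The raised tray's corners are (668,215),(783,250),(680,440),(580,415).

```bash
python3 - <<'E'
from h import *; import pickle
from bench import env
f=pickle.load(open("w3.pkl","rb"))
def box(c,z):
    P=ray(f,np.array(c)*.7,z)[:,:2]; l=P[3]+P[2]-P[1]-P[0]; print(P.mean(0).round(4),"ang",np.arctan2(l[1],l[0]).round(3),[np.linalg.norm(P[i]-P[i-1]).round(4) for i in range(4)]); return P.mean(0),np.arctan2(l[1],l[0])
c,a=box([(365,304),(436,304),(434,443),(368,441)],.046)
box([(668,215),(783,250),(680,440),(580,415)],.087)
to(env.sense(),[*c,.02],a+np.pi/2)
E
```

```text
[0.3439 0.2342] ang -1.179 [np.float64(0.1096), np.float64(0.0477), np.float64(0.1114), np.float64(0.05)]
[0.4753 0.34  ] ang -1.427 [np.float64(0.1274), np.float64(0.0716), np.float64(0.1284), np.float64(0.0708)]
t 7.4 jawang 0.391 tilt [ 0. -0.] twist_z -0.001 shift cm [-6.56  0.1  14.87] F [0.02 0.17 0.91] open mm 57.5 q6 0.1
```

>>> play_rows(
  increments=[
    {"delta_pos":[-3.3,0.05,0],"twist":[0,0,0],"jaw":-0.3},
    {"delta_pos":[-3.26,0,0],"twist":[0,0,0],"jaw":-0.3},
    {"delta_pos":[0,0,4],"twist":[0,0,0],"jaw":-0.3},
    {"delta_pos":[0,0,4],"twist":[0,0,0],"jaw":-0.3},
    {"delta_pos":[0,0,2.5],"twist":[0,0,0],"jaw":-0.3},
    {"delta_pos":[0,0,1],"twist":[0,0,0],"jaw":-0.3},
    {"delta_pos":[0,0,0],"twist":[0,0,0],"jaw":-0.3},
  ],
)

```text
clock: 8.1
position: [0.3428, 0.2339, 0.0526]
orientation: [-1.749, -2.608, 0.003]
contact_force: [-0.5, 0.4, -0.5]
opening: 0.65
```

>>> play_rows(
  increments=[
    {"delta_pos":[0,0,1],"twist":[0,0,0],"jaw":-0.3},
    {"delta_pos":[0,0,1],"twist":[0,0,0],"jaw":-0.3},
    {"delta_pos":[0,0,1],"twist":[0,0,0],"jaw":-0.3},
    {"delta_pos":[0,0,1],"twist":[0,0,0],"jaw":-0.3},
    {"delta_pos":[0,0,0],"twist":[0,0,0],"jaw":-0.3},
  ],
)

```text
clock: 8.6
position: [0.3428, 0.234, 0.0123]
orientation: [-1.751, -2.607, 0.002]
contact_force: [0.4, -0.8, 0.0]
opening: 0.65
```

Close gently, then firmly, and lift.

>>> play_rows(
  increments=[
    {"delta_pos":[0,0,0],"twist":[0,0,0],"jaw":1},
    {"delta_pos":[0,0,0],"twist":[0,0,0],"jaw":1},
    {"delta_pos":[0,0,0],"twist":[0,0,0],"jaw":1},
    {"delta_pos":[0,0,0],"twist":[0,0,0],"jaw":1},
  ],
  newtons=30,
)

```text
clock: 9.0
position: [0.3433, 0.2342, 0.0132]
orientation: [-1.751, -2.608, 0.0]
contact_force: [0.5, 0.3, -9.5]
opening: 0.558
```

>>> play_rows(
  increments=[
    {"delta_pos":[0,0,0],"twist":[0,0,0],"jaw":1},
    {"delta_pos":[0,0,0],"twist":[0,0,0],"jaw":1},
    {"delta_pos":[0,0,-0.5],"twist":[0,0,0],"jaw":1},
    {"delta_pos":[0,0,-1],"twist":[0,0,0],"jaw":1},
    {"delta_pos":[0,0,-1.5],"twist":[0,0,0],"jaw":1},
    {"delta_pos":[0,0,-2],"twist":[0,0,0],"jaw":1},
    {"delta_pos":[0,0,-2],"twist":[0,0,0],"jaw":1},
    {"delta_pos":[0,0,-1],"twist":[0,0,0],"jaw":1},
  ],
  newtons=80,
)

```text
clock: 9.8
position: [0.3433, 0.2342, 0.0953]
orientation: [1.751, 2.607, 0.003]
contact_force: [-0.5, 0.4, -8.4]
opening: 0.552
```

```bash
python3 - <<'E'
from h import *; from bench import env
to(env.sense(),[.490,.196,.1],-1.45+np.pi/2); print(env.sense()["ft_torque"],env.sense()["position"])
E
```

```text
t 9.8 jawang 0.388 tilt [0.002 0.001] twist_z 0.267 shift cm [-5.56 14.1  -0.43] F [-0.54  0.39 -8.42] open mm 46.9 q6 -0.06
[-0.00718055 -0.01660246 -0.02011314] [0.34334163 0.23422524 0.09534656]
```

The lifted weight is 8.4 N, which confirms case A is the full one. Next I move over the low tray and look again.

>>> play_rows(
  increments=[
    {"delta_pos":[0,0,-2],"twist":[0,0,0.13],"jaw":1},
    {"delta_pos":[0,0,-2],"twist":[0,0,0.137],"jaw":1},
    {"delta_pos":[-1.1,2.8,0],"twist":[0,0,0],"jaw":1},
    {"delta_pos":[-1.1,2.8,0],"twist":[0,0,0],"jaw":1},
    {"delta_pos":[-1.1,2.8,0],"twist":[0,0,0],"jaw":1},
    {"delta_pos":[-1.1,2.8,0],"twist":[0,0,0],"jaw":1},
    {"delta_pos":[-1.1,2.8,0],"twist":[0,0,0],"jaw":1},
    {"delta_pos":[0,0,0],"twist":[0,0,0],"jaw":1},
  ],
)

```text
clock: 10.6
position: [0.4949, 0.1955, 0.1339]
orientation: [2.081, 2.345, 0.01]
contact_force: [1.3, -0.3, -8.6]
opening: 0.546
```

```bash
python3 - <<'E'
from h import *; from bench import env; import pickle
to(env.sense(),[.490,.196,.1],-1.45+np.pi/2); print(env.sense()["position"])
f=env.grab_frame("wrist"); pickle.dump(dict(f),open("w4.pkl","wb"))
cv2.imwrite("pics/w4.png",cv2.resize(f["frame"],(800,600),interpolation=cv2.INTER_CUBIC))
E
```

```text
t 10.6 jawang 0.119 tilt [0.009 0.001] twist_z -0.002 shift cm [ 0.11 -0.51  3.39] F [ 1.32 -0.32 -8.63] open mm 46.4 q6 0.05
[0.49487308 0.19546648 0.13392326]
```

View pics/w4.png

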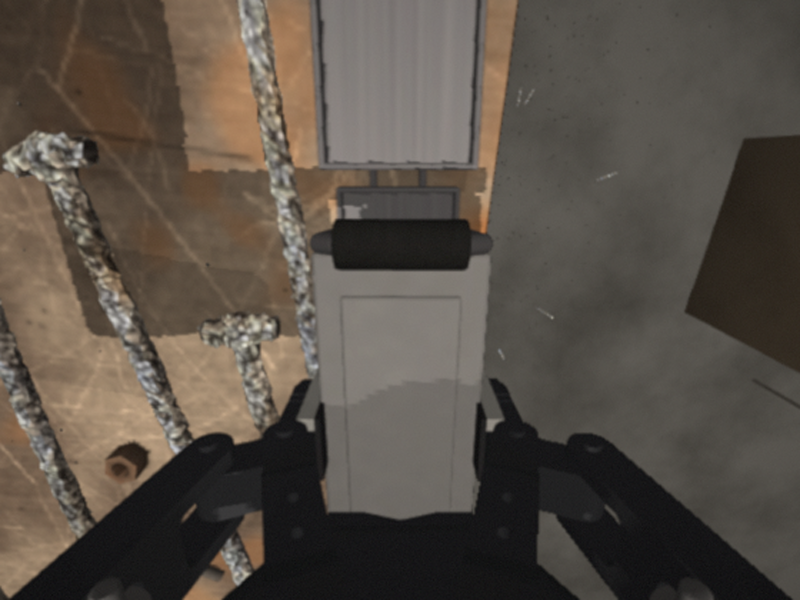

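The view shows the low tray's +y rim corners at (338,187) and (458,187). The raised tray's near rim corners are (316,168) and (483,166), with its side edges running up to (312,0) and (487,0).

```bash
python3 - <<'E'
from h import *; import pickle; from bench import env
f=pickle.load(open("w4.pkl","rb"))
H=ray(f,np.array([(316,168),(483,166),(312,0),(487,0)])*.7,.087)[:,:2]
L=ray(f,np.array([(338,187),(458,187)])*.7,.037)[:,:2]
print("widths",np.linalg.norm(H[1]-H[0]),np.linalg.norm(L[1]-L[0]))
c=(H[2]+H[3]-H[0]-H[1]); a=np.arctan2(-c[1],-c[0]); print("axis",a, "perp from ends",np.arctan2(*(H[0]-H[1]))  ,np.arctan2(*(L[0]-L[1])))
for a in(-1.45,-1.47):
    d=np.array([np.cos(a),np.sin(a)])
    print(a,"low c",(L.mean(0)+d*.067).round(4),"high c",(H.mean(0)-d*.067).round(4), "gap",((L.mean(0)-H.mean(0))@d).round(4))
to(env.sense(),[.490,.196,.1],-1.45+np.pi/2)
E
```

```text
widths 0.07218196863067872 0.06654847555643423
axis -1.4527020999306728 perp from ends -1.7007629159283266 -1.6889090533558984
-1.45 low c [0.4958 0.1958] high c [0.4751 0.3708] gap 0.0423
-1.47 low c [0.4945 0.1956] high c [0.4765 0.371 ] gap 0.0423
t 10.65 jawang 0.119 tilt [0.002 0.   ] twist_z -0.002 shift cm [ 0.04 -0.11  3.34] F [-1.52  0.26 -9.54] open mm 46.8 q6 0.05
```

>>> play_rows(
  increments=[
    {"delta_pos":[0,0,2],"twist":[0,0,0],"jaw":1},
    {"delta_pos":[0,0,2],"twist":[0,0,0],"jaw":1},
    {"delta_pos":[0,0,2],"twist":[0,0,0],"jaw":1},
    {"delta_pos":[0,0,1],"twist":[0,0,0],"jaw":1},
    {"delta_pos":[0,0,0],"twist":[0,0,0],"jaw":1},
    {"delta_pos":[0,0,0],"twist":[0,0,0],"jaw":1},
  ],
)

```text
clock: 11.25
position: [0.4886, 0.1966, 0.0637]
orientation: [-2.083, -2.352, 0.0]
contact_force: [-0.4, -0.2, -9.2]
opening: 0.552
```

```bash
python3 - <<'E'
from h import *; from bench import env; import pickle
to(env.sense(),[.492,.195,.05],-1.46+np.pi/2); print(env.sense()["position"])
f=env.grab_frame("wrist"); g=env.grab_frame("top"); pickle.dump((dict(f),dict(g)),open("w5.pkl","wb"))
a=cv2.resize(f["frame"][:,160:400],None,fx=1.4,fy=1.4,interpolation=cv2.INTER_CUBIC)
b=cv2.resize(g["frame"][155:255,145:255],None,fx=4,fy=5.88,interpolation=cv2.INTER_CUBIC)
print(a.shape,b.shape); cv2.imwrite("pics/w5.png",np.hstack([a,b[:588]]))
E
```

```text
t 11.25 jawang 0.121 tilt [-0. -0.] twist_z 0.01 shift cm [-0.2   0.32  1.37] F [-0.43 -0.21 -9.2 ] open mm 46.9 q6 0.05
[0.48859861 0.19660228 0.06366254]
(588, 336, 3) (588, 440, 3)
```

View pics/w5.png

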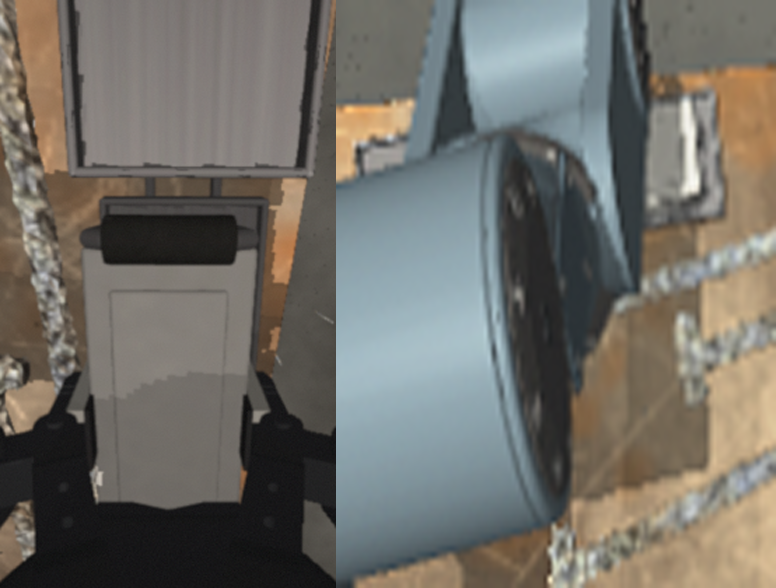

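The low tray's +y rim corners are (101,198) and (267,198) in the crop, centre 184. The lid's hinge-end edge is centred at about 169, so the case sits a few mm left of the tray axis. The raised tray's near rim corners are (70,175) and (310,175).

```bash
python3 - <<'E'
from h import *; import pickle; from bench import env
f,g=pickle.load(open("w5.pkl","rb"))
w=lambda p:np.array(p,float)/[1.4,1.4]+[160,0]
L=ray(f,w([(101,198),(267,198)]),.037)[:,:2]; H=ray(f,w([(70,175),(310,175),(60,0),(331,0)]),.087)[:,:2]
print("low rim",L.mean(0),np.linalg.norm(L[1]-L[0]),"high rim",H[:2].mean(0),np.linalg.norm(H[1]-H[0]))
c=H[2]+H[3]-H[0]-H[1]; print("axis",np.arctan2(-c[1],-c[0]))
d=np.array([np.cos(-1.46),np.sin(-1.46)]); print("low c",L.mean(0)+d*.067,"high c",H[:2].mean(0)-d*.067)
s=env.sense();top=.046+s["position"][2]-.0130
C=ray(f,w([(83,250),(255,250),(103,500),(240,500)]),top)[:,:2];print("lid hinge-end mid",C[:2].mean(0),np.linalg.norm(C[1]-C[0]),C[2:].mean(0), "->centre",C[:2].mean(0)+d*.056)
t=lambda p:np.array(p,float)/[4,5.88]+[145-84,155]-.4
t2=lambda p:(np.array(p,float)-[336,0])/[4,5.88]+[145,155]-.4
E=ray(g,t2([(718,90),(722,215)]),.037)[:,:2]; print("top: low -y rim",E,"-> c",E.mean(0)-d*.067)
K=ray(g,t2([(697,100),(700,200)]),top)[:,:2]; print("top: case far end",K)
E
```

```text
low rim [0.48817118 0.26232749] 0.0669722173828223 high rim [0.48660797 0.27294751] 0.06692803441625954
axis -1.466648102388302
low c [0.49557935 0.19573831] high c [0.4791998  0.33953669]
lid hinge-end mid [0.48308359 0.25330188] 0.04622241797077382 [0.49433999 0.16843959] ->centre [0.4892755  0.19764525]
top: low -y rim [[0.53459127 0.12871388]
 [0.46601678 0.12586126]] -> c [0.49289585 0.19387675]
top: case far end [[0.5184621  0.13760294]
 [0.46615721 0.13550181]]
```

>>> play_rows(
  increments=[
    {"delta_pos":[-0.1,0.3,0],"twist":[0,0,0.012],"jaw":1},
    {"delta_pos":[-0.06,0.23,0],"twist":[0,0,0],"jaw":1},
    {"delta_pos":[0,0,0.4],"twist":[0,0,0],"jaw":1},
    {"delta_pos":[0,0,0.5],"twist":[0,0,0],"jaw":1},
    {"delta_pos":[0,0,0.5],"twist":[0,0,0],"jaw":1},
    {"delta_pos":[0,0,0.4],"twist":[0,0,0],"jaw":1},
    {"delta_pos":[0,0,0.2],"twist":[0,0,0],"jaw":1},
    {"delta_pos":[0,0,0],"twist":[0,0,0],"jaw":1},
  ],
)

```text
clock: 12.15
position: [0.494, 0.1955, 0.0429]
orientation: [-2.097, -2.339, 0.001]
contact_force: [0.1, 0.4, -8.9]
opening: 0.553
```

>>> play_rows(
  increments=[
    {"delta_pos":[0,0,0.1],"twist":[0,0,0],"jaw":1},
    {"delta_pos":[0,0,0.1],"twist":[0,0,0],"jaw":1},
    {"delta_pos":[0,0,0],"twist":[0,0,0],"jaw":1},
  ],
)

```text
clock: 12.45
position: [0.4944, 0.1955, 0.0414]
orientation: [2.097, 2.339, 0.0]
contact_force: [1.4, 0.9, -9.3]
opening: 0.55
```

>>> play_rows(
  increments=[
    {"delta_pos":[0,0,0.1],"twist":[0,0,0],"jaw":1},
    {"delta_pos":[0,0,0],"twist":[0,0,0],"jaw":1},
  ],
)

```text
clock: 12.65
position: [0.4945, 0.1955, 0.0413]
orientation: [2.097, 2.339, 0.001]
contact_force: [-1.8, -0.3, 0.3]
opening: 0.545
```

>>> play_rows(
  increments=[
    {"delta_pos":[0,0,0],"twist":[0,0,0],"jaw":-0.35},
    {"delta_pos":[0,0,0],"twist":[0,0,0],"jaw":-0.35},
    {"delta_pos":[0,0,0],"twist":[0,0,0],"jaw":-0.35},
    {"delta_pos":[0,0,-1],"twist":[0,0,0],"jaw":-0.35},
    {"delta_pos":[0,0,-3],"twist":[0,0,0],"jaw":-0.35},
    {"delta_pos":[0,0,-4],"twist":[0,0,0],"jaw":-0.35},
    {"delta_pos":[0,0,-4],"twist":[0,0,0],"jaw":-0.35},
    {"delta_pos":[0,0,-4],"twist":[0,0,0],"jaw":-0.35},
  ],
)

```text
clock: 13.45
position: [0.4942, 0.1955, 0.2027]
orientation: [2.097, 2.339, 0.001]
contact_force: [1.1, -0.0, -1.3]
opening: 0.675
```

```bash
python3 - <<'E'
from h import *; from bench import env
to(env.sense(),[.4319,-.29,.2],-1.556+np.pi/2); print(env.sense()["position"])
E
```

```text
t 13.45 jawang 0.109 tilt [0.001 0.   ] twist_z 0.094 shift cm [-48.45  -6.94   0.26] F [ 1.06 -0.03 -1.32] open mm 57.3 q6 0.06
[0.49415847 0.19546871 0.20268424]
```

>>> play_rows(
  increments=[
    {"delta_pos":[0,0,0],"twist":[0,0,0.094],"jaw":-0.35},
    {"delta_pos":[-2.5,-0.4,0],"twist":[0,0,0],"jaw":-0.35},
    {"delta_pos":[-4,-0.6,0],"twist":[0,0,0],"jaw":-0.35},
    {"delta_pos":[-4,-0.6,0],"twist":[0,0,0],"jaw":-0.35},
    {"delta_pos":[-4,-0.6,0],"twist":[0,0,0],"jaw":-0.35},
    {"delta_pos":[-4,-0.6,0],"twist":[0,0,0],"jaw":-0.35},
    {"delta_pos":[-4,-0.6,0],"twist":[0,0,0],"jaw":-0.35},
    {"delta_pos":[-4,-0.6,0],"twist":[0,0,0],"jaw":-0.35},
  ],
)

```text
clock: 14.25
position: [0.4581, -0.0716, 0.2013]
orientation: [2.204, 2.237, 0.001]
contact_force: [0.8, -0.2, 0.6]
opening: 0.674
```

>>> play_rows(
  increments=[
    {"delta_pos":[-4,-0.6,0],"twist":[0,0,0],"jaw":-0.35},
    {"delta_pos":[-4,-0.6,0],"twist":[0,0,0],"jaw":-0.35},
    {"delta_pos":[-4,-0.6,0],"twist":[0,0,0],"jaw":-0.35},
    {"delta_pos":[-4,-0.6,0],"twist":[0,0,0],"jaw":-0.35},
    {"delta_pos":[-4,-0.5,0],"twist":[0,0,0],"jaw":-0.35},
    {"delta_pos":[-2,-0.3,0],"twist":[0,0,0],"jaw":-0.35},
    {"delta_pos":[0,0,0],"twist":[0,0,0],"jaw":-0.35},
    {"delta_pos":[0,0,0],"twist":[0,0,0],"jaw":-0.35},
  ],
)

```text
clock: 15.05
position: [0.4293, -0.2901, 0.2007]
orientation: [-2.206, -2.236, -0.001]
contact_force: [0.8, 0.8, -0.1]
opening: 0.677
```

```bash
python3 - <<'E'
from h import *; from bench import env; import pickle
to(env.sense(),[.4319,-.3697,.14],-1.556+np.pi/2); print(env.sense()["position"])
f=env.grab_frame("wrist"); g=env.grab_frame("top"); pickle.dump((dict(f),dict(g)),open("w6.pkl","wb"))
a=cv2.resize(f["frame"][130:380,160:400],None,fx=1.6,fy=1.6,interpolation=cv2.INTER_CUBIC)
b=cv2.resize(g["frame"][160:230,145:255],None,fx=3.6,fy=400/70,interpolation=cv2.INTER_CUBIC)
print(a.shape,b.shape); cv2.imwrite("pics/w6.png",np.hstack([a,b]))
E
```

```text
t 15.05 jawang 0.014 tilt [-0.     0.001] twist_z -0.001 shift cm [-7.96  0.14  6.07] F [ 0.77  0.8  -0.12] open mm 57.6 q6 -0.82
[ 0.42928495 -0.29014748  0.20071645]
(400, 384, 3) (400, 396, 3)
```

View pics/w6.png

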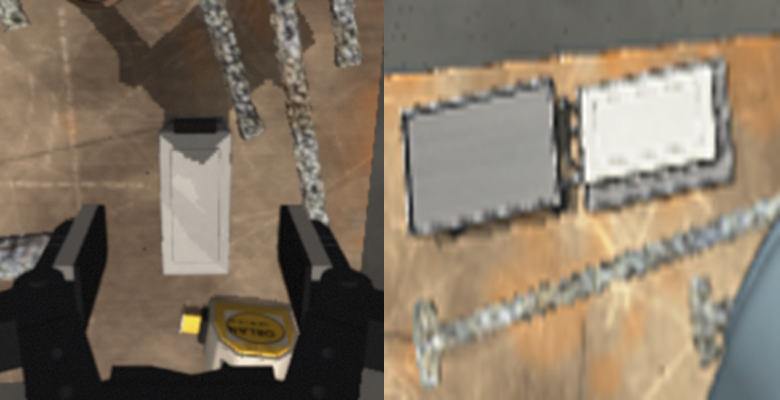

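Case A sits inside the low tray, within its rim. Case B's lid corners in the left crop are (160,131),(230,131),(228,272),(163,274). No bars lie near its middle.

```bash
python3 - <<'E'
from h import *; import pickle; from bench import env
f,g=pickle.load(open("w6.pkl","rb"))
def box(f,c,z):
    P=ray(f,c,z)[:,:2]; l=P[3]+P[2]-P[1]-P[0]; print(P.mean(0).round(4),"ang",np.arctan2(l[1],l[0]).round(3),[np.linalg.norm(P[i]-P[i-1]).round(4) for i in range(4)]); return P.mean(0),np.arctan2(l[1],l[0])
c,a=box(f,np.array([(160,131),(230,131),(228,272),(163,274)])/1.6+[160,130],.046)
to(env.sense(),[*c,.0125],a+np.pi/2)
t=lambda p:(np.array(p,float)-[384,0])/[3.6,400/70]+[145,160]-.4
o=lambda P:[P[1],P[0],P[3],P[2]]
print("A lid");box(g,t([(585,183),(582,90),(718,62),(716,155)]),.074)
print("high tray");box(g,t([(411,233),(406,110),(552,80),(560,205)]),.087)
E
```

```text
[ 0.4337 -0.3661] ang -1.552 [np.float64(0.1132), np.float64(0.047), np.float64(0.1114), np.float64(0.0487)]
t 15.15 jawang 0.016 tilt [-0.001  0.001] twist_z -0.003 shift cm [-7.74  0.29 18.8 ] F [ 0.03 -0.44  0.41] open mm 57.6 q6 -0.82
A lid
[0.4942 0.1918] ang -1.46 [np.float64(0.1144), np.float64(0.0513), np.float64(0.1192), np.float64(0.051)]
high tray
[0.4766 0.3356] ang -1.47 [np.float64(0.131), np.float64(0.0678), np.float64(0.1293), np.float64(0.0686)]
```

>>> play_rows(
  increments=[
    {"delta_pos":[-3.9,0.15,0],"twist":[0,0,0],"jaw":-0.4},
    {"delta_pos":[-3.9,0.15,0],"twist":[0,0,0],"jaw":-0.4},
    {"delta_pos":[0,0,4],"twist":[0,0,0],"jaw":-0.4},
    {"delta_pos":[0,0,4],"twist":[0,0,0],"jaw":-0.4},
    {"delta_pos":[0,0,4],"twist":[0,0,0],"jaw":-0.4},
    {"delta_pos":[0,0,2],"twist":[0,0,0],"jaw":-0.4},
    {"delta_pos":[0,0,1],"twist":[0,0,0],"jaw":-0.4},
    {"delta_pos":[0,0,0],"twist":[0,0,0],"jaw":-0.4},
  ],
)

```text
clock: 15.95
position: [0.4337, -0.3668, 0.0495]
orientation: [-2.201, -2.238, -0.001]
contact_force: [0.1, -1.0, 0.3]
opening: 0.696
```

>>> play_rows(
  increments=[
    {"delta_pos":[0,0,1],"twist":[0,0,0],"jaw":-0.4},
    {"delta_pos":[0,0,1.5],"twist":[0,0,0],"jaw":-0.4},
    {"delta_pos":[0,0,1.3],"twist":[0,0,0],"jaw":-0.4},
    {"delta_pos":[0,0,0],"twist":[0,0,0],"jaw":-0.4},
  ],
)

```text
clock: 16.35
position: [0.4329, -0.3675, 0.0107]
orientation: [-2.203, -2.235, -0.001]
contact_force: [-0.1, -0.4, -0.1]
opening: 0.7
```

>>> play_rows(
  increments=[
    {"delta_pos":[0,0,0],"twist":[0,0,0],"jaw":1},
    {"delta_pos":[0,0,0],"twist":[0,0,0],"jaw":1},
    {"delta_pos":[0,0,0],"twist":[0,0,0],"jaw":1},
    {"delta_pos":[0,0,0],"twist":[0,0,0],"jaw":1},
    {"delta_pos":[0,0,0],"twist":[0,0,0],"jaw":1},
  ],
  newtons=30,
)

```text
clock: 16.85
position: [0.4338, -0.3685, 0.0125]
orientation: [2.205, 2.238, -0.0]
contact_force: [-0.1, -0.3, -3.1]
opening: 0.558
```

>>> play_rows(
  increments=[
    {"delta_pos":[0,0,0],"twist":[0,0,0],"jaw":1},
    {"delta_pos":[0,0,-0.5],"twist":[0,0,0],"jaw":1},
    {"delta_pos":[0,0,-1.5],"twist":[0,0,0],"jaw":1},
    {"delta_pos":[0,0,-3],"twist":[0,0,0],"jaw":1},
    {"delta_pos":[0,0,-4],"twist":[0,0,0],"jaw":1},
    {"delta_pos":[0,0,-4],"twist":[0,0,0],"jaw":1},
    {"delta_pos":[0,0,-4],"twist":[0,0,0],"jaw":1},
    {"delta_pos":[0,0,0],"twist":[0,0,0],"jaw":1},
  ],
  newtons=50,
)

```text
clock: 17.65
position: [0.4365, -0.3716, 0.1896]
orientation: [2.194, 2.228, -0.003]
contact_force: [-0.3, 0.2, -2.0]
opening: 0.553
```

```bash
python3 - <<'E'
from h import *; from bench import env
to(env.sense(),[.478,.337,.18],-1.465+np.pi/2); print(env.sense()["position"])
E
```

```text
t 17.65 jawang 0.015 tilt [ 0.009 -0.011] twist_z -0.091 shift cm [70.03 11.6   0.26] F [-0.31  0.19 -2.05] open mm 47.0 q6 -0.92
[ 0.43652526 -0.37158943  0.18959827]
```

>>> play_rows(
  increments=[
    {"delta_pos":[0,0,0],"twist":[0,0,-0.091],"jaw":1},
    {"delta_pos":[2,0.3,0],"twist":[0,0,0],"jaw":1},
    {"delta_pos":[4,0.7,0],"twist":[0,0,0],"jaw":1},
    {"delta_pos":[4,0.7,0],"twist":[0,0,0],"jaw":1},
    {"delta_pos":[4,0.7,0],"twist":[0,0,0],"jaw":1},
    {"delta_pos":[4,0.7,0],"twist":[0,0,0],"jaw":1},
    {"delta_pos":[4,0.7,0],"twist":[0,0,0],"jaw":1},
    {"delta_pos":[4,0.7,0],"twist":[0,0,0],"jaw":1},
  ],
)

```text
clock: 18.45
position: [0.4502, -0.1033, 0.1823]
orientation: [-2.101, -2.335, 0.0]
contact_force: [0.9, 0.4, -2.8]
opening: 0.556
```

>>> play_rows(
  increments=[
    {"delta_pos":[4,0.7,0],"twist":[0,0,0],"jaw":1},
    {"delta_pos":[4,0.7,0],"twist":[0,0,0],"jaw":1},
    {"delta_pos":[4,0.7,0],"twist":[0,0,0],"jaw":1},
    {"delta_pos":[4,0.7,0],"twist":[0,0,0],"jaw":1},
    {"delta_pos":[4,0.7,0],"twist":[0,0,0],"jaw":1},
    {"delta_pos":[4,0.7,0],"twist":[0,0,0],"jaw":1},
    {"delta_pos":[4,0.7,0],"twist":[0,0,0],"jaw":1},
    {"delta_pos":[4,0.7,0],"twist":[0,0,0],"jaw":1},
  ],
)

```text
clock: 19.25
position: [0.4719, 0.2205, 0.1822]
orientation: [-2.1, -2.336, 0.002]
contact_force: [0.3, -1.1, -2.7]
opening: 0.555
```

```bash
python3 - <<'E'
from h import *; from bench import env
to(env.sense(),[.478,.337,.18],-1.465+np.pi/2); print(env.sense()["position"])
E
```

```text
t 19.25 jawang 0.106 tilt [-0.001 -0.   ] twist_z 0.0 shift cm [11.52  1.84  0.21] F [ 0.29 -1.07 -2.65] open mm 47.2 q6 0.12
[0.47187559 0.22047218 0.18216635]
```

>>> play_rows(
  increments=[
    {"delta_pos":[4,0.6,0],"twist":[0,0,0],"jaw":1},
    {"delta_pos":[3.5,0.6,0],"twist":[0,0,0],"jaw":1},
    {"delta_pos":[1.5,0.3,0],"twist":[0,0,0],"jaw":1},
    {"delta_pos":[0,0,0],"twist":[0,0,0],"jaw":1},
    {"delta_pos":[0,0,0],"twist":[0,0,0],"jaw":1},
  ],
)

```text
clock: 19.75
position: [0.4774, 0.3091, 0.1819]
orientation: [-2.1, -2.336, 0.004]
contact_force: [0.6, 0.2, -0.8]
opening: 0.557
```

```bash
python3 - <<'E'
from h import *; from bench import env
to(env.sense(),[.478,.337,.112],-1.465+np.pi/2); print(env.sense()["position"])
E
```

```text
t 19.75 jawang 0.107 tilt [-0.002 -0.002] twist_z 0.001 shift cm [2.78 0.37 6.99] F [ 0.56  0.2  -0.76] open mm 47.3 q6 0.27
[0.47742206 0.30912291 0.18192449]
```

>>> play_rows(
  increments=[
    {"delta_pos":[1.9,0.2,0],"twist":[0,0,0],"jaw":1},
    {"delta_pos":[1.0,0.1,1],"twist":[0,0,0],"jaw":1},
    {"delta_pos":[0,0,2.5],"twist":[0,0,0],"jaw":1},
    {"delta_pos":[0,0,2],"twist":[0,0,0],"jaw":1},
    {"delta_pos":[0,0,1.2],"twist":[0,0,0],"jaw":1},
    {"delta_pos":[0,0,0],"twist":[0,0,0],"jaw":1},
    {"delta_pos":[0,0,0],"twist":[0,0,0],"jaw":1},
  ],
)

```text
clock: 20.45
position: [0.4785, 0.3387, 0.1154]
orientation: [2.101, 2.335, -0.0]
contact_force: [-1.0, 0.5, -2.1]
opening: 0.555
```

```bash
python3 - <<'E'
from h import *; from bench import env; import pickle
to(env.sense(),[.4775,.3385,.092],-1.463+np.pi/2); print(env.sense()["position"])
f=env.grab_frame("wrist"); g=env.grab_frame("scene"); pickle.dump((dict(f),dict(g)),open("w7.pkl","wb"))
a=cv2.resize(f["frame"][:,160:400],None,fx=1.4,fy=1.4,interpolation=cv2.INTER_CUBIC)
b=cv2.resize(g["frame"][120:268,160:270],None,fx=3.97,fy=588/148,interpolation=cv2.INTER_CUBIC)
print(a.shape,b.shape); cv2.imwrite("pics/w7.png",np.hstack([a,b]))
E
```

```text
t 20.45 jawang 0.105 tilt [-0. -0.] twist_z -0.003 shift cm [-0.01 -0.1   2.34] F [-1.    0.47 -2.06] open mm 47.2 q6 0.32
[0.47852307 0.3387154  0.11541279]
(588, 336, 3) (588, 437, 3)
```

View pics/w7.png

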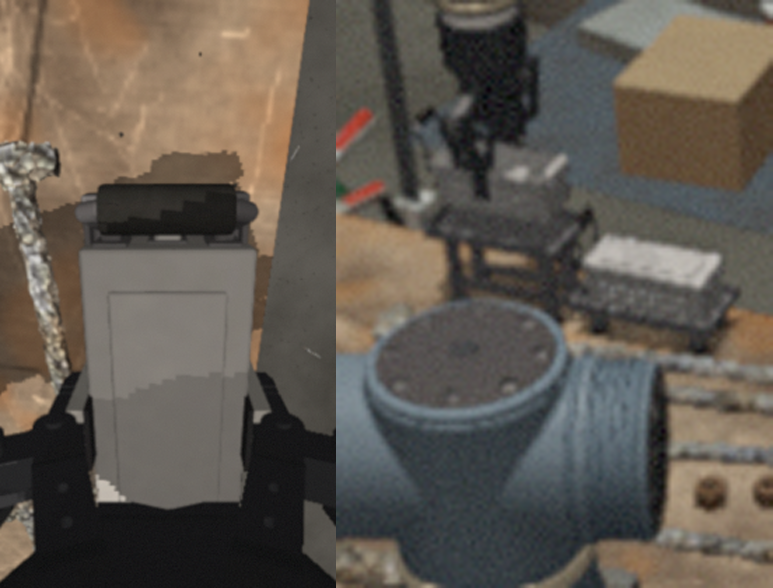

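The scene view shows case A flat in the low tray and case B centred above the raised tray. I'll lower it and watch the force at lip height.

>>> play_rows(
  increments=[
    {"delta_pos":[0,-0.05,0.5],"twist":[0,0,0],"jaw":1},
    {"delta_pos":[0,0,0.5],"twist":[0,0,0],"jaw":1},
    {"delta_pos":[0,0,0.4],"twist":[0,0,0],"jaw":1},
    {"delta_pos":[0,0,0.3],"twist":[0,0,0],"jaw":1},
    {"delta_pos":[0,0,0.2],"twist":[0,0,0],"jaw":1},
    {"delta_pos":[0,0,0],"twist":[0,0,0],"jaw":1},
  ],
)

```text
clock: 21.15
position: [0.4774, 0.3391, 0.0959]
orientation: [-2.1, -2.336, 0.001]
contact_force: [0.1, 0.2, -2.7]
opening: 0.555
```

>>> play_rows(
  increments=[
    {"delta_pos":[0,0,0.2],"twist":[0,0,0],"jaw":1},
    {"delta_pos":[0,0,0.2],"twist":[0,0,0],"jaw":1},
    {"delta_pos":[0,0,0],"twist":[0,0,0],"jaw":1},
  ],
)

```text
clock: 21.45
position: [0.4775, 0.3391, 0.0921]
orientation: [-2.101, -2.336, 0.001]
contact_force: [-0.5, 0.2, -1.5]
opening: 0.553
```

>>> play_rows(
  increments=[
    {"delta_pos":[0,0,0.1],"twist":[0,0,0],"jaw":1},
    {"delta_pos":[0,0,0],"twist":[0,0,0],"jaw":1},
  ],
)

```text
clock: 21.65
position: [0.4777, 0.3391, 0.0913]
orientation: [-2.101, -2.336, 0.0]
contact_force: [0.1, 0.6, -2.2]
opening: 0.551
```

>>> play_rows(
  increments=[
    {"delta_pos":[0,0,0.1],"twist":[0,0,0],"jaw":1},
    {"delta_pos":[0,0,0],"twist":[0,0,0],"jaw":1},
  ],
)

```text
clock: 21.85
position: [0.4777, 0.3391, 0.0903]
orientation: [-2.101, -2.336, 0.0]
contact_force: [-0.4, 0.3, -2.8]
opening: 0.551
```

>>> play_rows(
  increments=[
    {"delta_pos":[0,0,0.1],"twist":[0,0,0],"jaw":1},
    {"delta_pos":[0,0,0],"twist":[0,0,0],"jaw":1},
  ],
)

```text
clock: 22.05
position: [0.4778, 0.3391, 0.0901]
orientation: [2.101, 2.336, 0.0]
contact_force: [-1.8, -0.6, 3.1]
opening: 0.552
```

The case touches the tray floor at the expected height. Release and rise, then move clear to look.

>>> play_rows(
  increments=[
    {"delta_pos":[0,0,0],"twist":[0,0,0],"jaw":-0.35},
    {"delta_pos":[0,0,0],"twist":[0,0,0],"jaw":-0.35},
    {"delta_pos":[0,0,0],"twist":[0,0,0],"jaw":-0.35},
    {"delta_pos":[0,0,-1],"twist":[0,0,0],"jaw":-0.35},
    {"delta_pos":[0,0,-3],"twist":[0,0,0],"jaw":-0.35},
    {"delta_pos":[0,0,-4],"twist":[0,0,0],"jaw":-0.35},
    {"delta_pos":[0,0,-4],"twist":[0,0,0],"jaw":-0.35},
    {"delta_pos":[0,0,-3],"twist":[0,0,0],"jaw":-0.35},
  ],
)

```text
clock: 22.85
position: [0.4784, 0.3395, 0.2428]
orientation: [2.1, 2.335, 0.005]
contact_force: [0.7, 1.1, -0.1]
opening: 0.678
```

>>> play_rows(
  increments=[
    {"delta_pos":[3,-0.5,0],"twist":[0,0,0],"jaw":-0.35},
    {"delta_pos":[4,-1.5,0],"twist":[0,0,0],"jaw":-0.35},
    {"delta_pos":[4,-2,0],"twist":[0,0,0],"jaw":-0.35},
    {"delta_pos":[4,-2,0],"twist":[0,0,0],"jaw":-0.35},
    {"delta_pos":[4,-2,0],"twist":[0,0,0],"jaw":-0.35},
    {"delta_pos":[2,-1,0],"twist":[0,0,0],"jaw":-0.35},
    {"delta_pos":[0,0,0],"twist":[0,0,0],"jaw":-0.35},
    {"delta_pos":[0,0,0],"twist":[0,0,0],"jaw":-0.35},
  ],
)

```text
clock: 23.65
position: [0.3657, 0.5384, 0.2397]
orientation: [2.099, 2.337, -0.0]
contact_force: [0.2, -0.5, -0.2]
opening: 0.675
```

```bash
python3 - <<'E'
from h import *; from bench import env
s=env.sense(); print(s["position"],s["contact_force"],s["clock"])
f=env.grab_frame("top"); g=env.grab_frame("scene")
a=cv2.resize(f["frame"][155:255,145:255],None,fx=4,fy=4,interpolation=cv2.INTER_CUBIC)
b=cv2.resize(g["frame"][150:250,170:270],None,fx=3.5,fy=4,interpolation=cv2.INTER_CUBIC)
cv2.imwrite("pics/w8.png",np.hstack([a,b]))
E
```

```text
[0.36569452 0.53837193 0.23972431] [ 0.24009166 -0.45371356 -0.20721573] 23.65
```

View pics/w8.png

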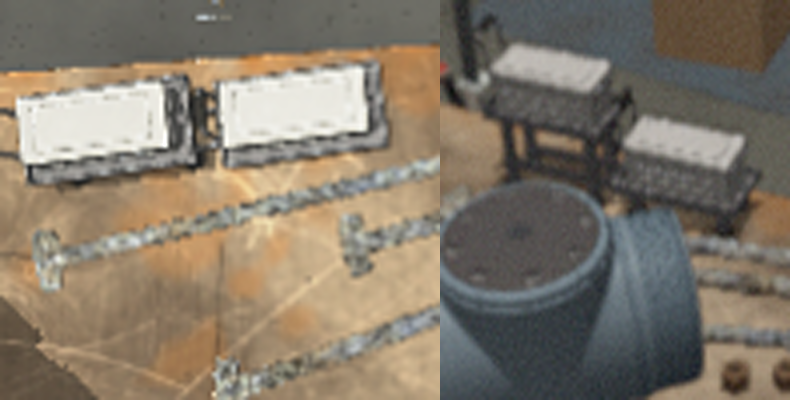

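Both cases sit within their trays with lids parallel to the rims: B's lid is at (18,98)–(168,150) and A's at (218,82)–(368,132). I'll check B's position in numbers and then hand in.

```bash
python3 - <<'E'
from h import *; from bench import env; import pickle
f=pickle.load(open("top.pkl","rb"))
P=ray(f,np.array([(18,100),(160,82),(168,149),(22,166)])/4+[145,155]-.4,.124)[:,:2]
print(P.mean(0),[np.linalg.norm(P[i]-P[i-1]).round(4) for i in range(4)])
d=P.mean(0)-[.477,.338]; ok=np.linalg.norm(d)<.009; print(ok)
if ok: print(env.hand_in())
E
```

```text
[0.47566625 0.33793665] [np.float64(0.0504), np.float64(0.1099), np.float64(0.0512), np.float64(0.1124)]
True
the job is handed in; nothing more can be done
None
```

The job is done and handed in at about 24 s on the robot's clock: the full case is in the low tray and the nearly empty one is in the raised tray.

- **Weighing:** I raised the bail end of the case nearest the stand by about 1.6 cm and felt 4.7 to 5.7 N, so it is the full one. I then lowered it and left its bail upright so it would clear the raised tray. Lifting each whole case agreed with this: about 8.4 to 9.5 N for the full one and about 2 to 3 N for the other. I did not tip the second case.
- **Placing:** The full case went into the low tray first, then the nearly empty one into the raised tray. Each touched down at its tray's expected floor height.
- **Last checks:** The top and scene views show both cases flat, inside the lips and lined up with the trays. The case in the raised tray is within about 2 mm of the tray's centre. I checked the full case right after placing it, and it was within about 4 mm of centre. The gripper was clear of everything at hand-in.
- **Not checked closely:** Position estimates from the different camera views disagreed by 3 to 5 mm, which is inside the 8 mm of slack. I kept clear of the other things on the bench but did not measure their positions afterwards.

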